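Seat a rebated stone under the hold-down jaw

ROBOT

A 6-joint arm with a two-finger parallel gripper is mounted at the origin on the work surface. World frame = base frame: x ahead of the robot, y to its left, z up, the work surface at z = 0. Lengths are in m, angles in rad, forces in N, time in s.
With the tool pointing down it reaches from about 0.375 to 0.9 m from the base axis. Payload 3.1 kg.
Tool frame: the origin (TCP) lies between the finger pads; the fingertips stand 25 mm ahead of it and the grasp point (between the pads) lies 6 mm ahead of it; z points along the fingers, y is the line along which they close (so a half turn about z gives the same grasp; the last joint's range is limited). The gripper opens to 85 mm and grips with 20 to 120 N. Pads are 22 mm wide; open, the fingers measure 114 mm over their backs; the gripper's body (76 mm by 85 mm) begins 54 mm behind the grasp point. The pads swing forward as they close: fully open they stand 13 mm farther back than shut.
Start: joints at [-1.397, 0.527, 1.433, -0, 1.181, -0.178], TCP at [0.215, -0.587, 0.222] pointing down, gripper open.
Joint ranges: [-3.08, 3.08], [-0.75, 2.2], [0.22, 2.44], [-1.43, 4.57], [0, 2.65], [-2.85, 2.85]. Speed limits (rad/s): [2.79, 2.79, 3.14, 3.14, 3.14, 3.14].

INTERFACE

Orientations are given as a rotation vector (axis times angle).
In Python, from rig import env, planner, eyes gives the robot as it stands. Calls block until the motion is done:
- env.move_to(position, orientation): joint-space move of the TCP to a pose.
- env.movel(position, frame=None, speed=0.15): straight line of the TCP; frame=None keeps the orientation; speed is the mean speed in m/s.
- env.move_joints(angles): joint-space move.
- env.grip(opening, f_grip=None): opening from 0.0 (shut) to 1.0 (fully open); f_grip is the grip in N (None keeps the last); returns when the fingers have stopped.
- env.hold(seconds).
- planner.ik(position, orientation): joint angles nearest the present ones, or None.
- eyes.camera(name): name is "scene" or "top" or "wrist"; returns a dict with "img" (400x640x3 uint8, blue, green, red), "camera_matrix" (3x3 intrinsics, pixels), "cam_to_world" (4x4, takes a point from camera to world coordinates); the wrist camera has in their place "hand_eye" (4x4, takes a point from camera to tool coordinates, whose origin is the TCP and whose axes are the flange's). Camera axes: x right, y down, z forward; pixel columns grow to the right and rows downward; lengths in m; the calibration is good to about 2 mm. A picture is of the moment at which its call begins: read the wrist's pose just before it. There is no depth.
A pose or a line that the arm cannot do raises env.PlanningError and nothing moves.
- env.job_done(): hands the job in; it is judged then, once.
Readings, each from a call of its own:
- env.current_t(): time.
- env.current_q(): joint angles.
- env.current_joint_vel(): joint speeds.
- env.current_tau(): joint torques, N m.
- env.current_tool_pos(): TCP position.
- env.current_orientation(): TCP orientation.
- env.current_force(): force on the tool from outside, world axes, zero at the start.
- env.current_wrist_torque(): the same for the moment, N m.
- env.current_grip_width(): opening from 0.0 (shut) to 1.0 (fully open).
- env.current_gripper_force(): force on a finger pad.
Only numpy, scipy, OpenCV 4.12 (cv2) and the standard library are available. Lean on these libraries where they do the work, as an engineer would, in place of code of your own. Each camera call takes 0.05 s, during which the arm holds its last target. There are 200 camera calls.

TASK

Get the stone ready for carving: take the one with the thin, low toe, set it upright on the slate bed in front of the iron hold-down jaw, and slide it sideways so that its toe goes in under the jaw's lip, fully home against the stop at the back of the pocket. Let go of it there, and leave the other two stones where they are.

Things in the scene. Friction and masses are not known exactly. Their poses are not given: they have to be found in the camera images.
- stone_mid (a point): Granite stone to be seated, about 0.5 kg, loose on the bench. L-shaped: an upright part 45 long (x) x 50 wide (y) x 60 mm tall, with a toe at its foot jutting 40 mm in +x, 50 mm wide, only 20 mm thick. This point: centre of the upright part, 30 mm above the underside; toe tip 62.5 mm from it in +x. x level, out through the toe; z up. Grip it across the 50 mm (y).
- jaw_mouth (a point): Fixed jig: slate bed 130 mm wide, top 15 mm above the bench, dark iron jaw at one end. Pocket 70 wide, 32 high, 36 mm deep to a rigid stop, open in front; jaw top 49 mm above bed. Point: on the bed top, mid-mouth, under the lip's front edge. x level, into the pocket; z up. Bed free for 120 mm in -x. Seated, the stone's centre is 26.5 mm in front (-x) of this point, 4 mm clear of the lip.
- thick_mid (a point): A similar granite stone, a bystander: same upright part (45 x 50 x 60 mm), but its 40 mm toe is 44 mm thick, too thick for the pocket. The point is the centre of the upright part, 30 mm above its underside. Axes: x horizontal, from this centre out through the toe; z up.
- plain_mid (a point): A plain granite block without a toe, a bystander: 45 (x) x 50 (y) x 60 mm tall. The point is its centre, 30 mm above its underside. z up.

How it is judged:
By the outcome, as a careful person would: the job done as asked, in the order asked, and still so for the second after the job is handed in, with the robot touching nothing.
It also fails if it takes over 40 s, if anything falls off the work surface, if the arm or the gripper's body presses on something with over 40 N, if the wrist force passes 120 N, or if a joint passes its speed limit or range.

## Working session

There is one attempt and no reset: what is moved stays moved. The work goes in short steps, each a Python script; the robot and the scene stay as the last script left them, time stands still between calls to the robot, and variables do not carry over. Pictures are saved under pics/ and viewed, at most 10 in all, crops included, and the job is handed in when it is done.

```bash
ls; mkdir -p pics; python3 - <<'E'
from rig import env, planner, eyes
import cv2, numpy as np
np.set_printoptions(precision=4,suppress=True)
for n in("top","scene"):
    c=eyes.camera(n); cv2.imwrite(f"pics/{n}0.png",c["img"]); print(n,c["camera_matrix"],c["cam_to_world"])
print(env.current_t(), env.current_orientation())
E
```

```text
pics
top [[374.4503   0.     320.3521]
 [  0.     374.4503 203.2453]
 [  0.       0.       1.    ]] [[-0.0143 -0.9935  0.1128  0.4461]
 [-0.9999  0.0134 -0.0082 -0.0521]
 [ 0.0067 -0.1129 -0.9936  0.8684]
 [ 0.      0.      0.      1.    ]]
scene [[452.5841   0.     317.6676]
 [  0.     452.5841 196.0343]
 [  0.       0.       1.    ]] [[-0.2915  0.613  -0.7343  1.1887]
 [ 0.9565  0.1911 -0.2202  0.1324]
 [ 0.0053 -0.7666 -0.6421  0.6252]
 [ 0.      0.      0.      1.    ]]
0.1 [-3.0912 -0.5494 -0.    ]
```

View pics/top0.png

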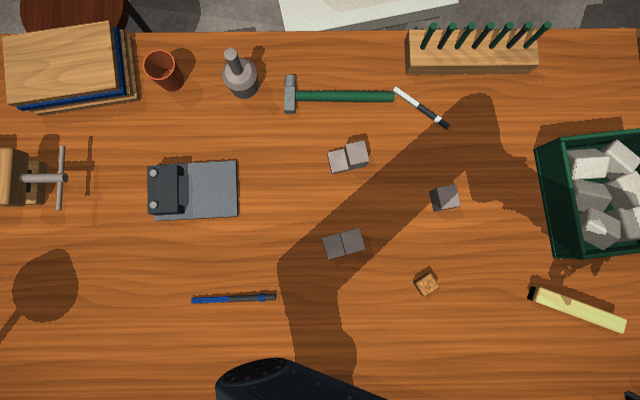

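View pics/scene0.png

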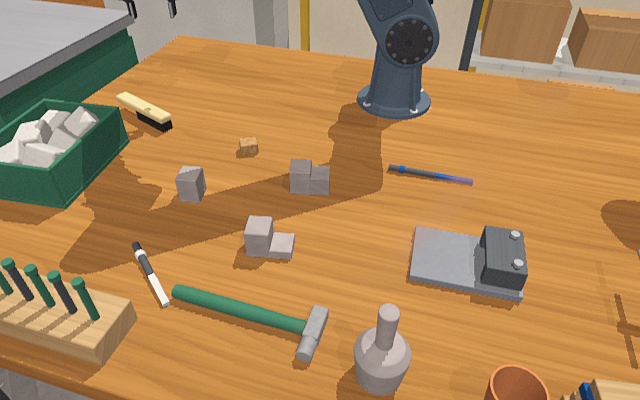

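The scene view shows the thin-toed stone at (265,240), with the thick one at (309,177) and the plain block at (190,184). In the top view the thin-toed stone is at about (348,157) with its toe pointing left (+y). The jig is at (193,190), its pocket opening to the right. I'll enlarge both.

```bash
python3 - <<'E'
import cv2, numpy as np
t=cv2.imread("pics/top0.png"); s=cv2.imread("pics/scene0.png")
f=lambda a,k:cv2.resize(a,None,fx=k,fy=k,interpolation=cv2.INTER_CUBIC)
a=f(t[130:230,140:250],5); b=f(t[130:190,315:380],6)[:, :]
c=f(s[205:275,235:305],4)
o=np.zeros((500+0,550,3),np.uint8); o[:]=a; cv2.imwrite("pics/jig.png",o)
o=np.zeros((360,390+280,3),np.uint8); o[:,:390]=b; o[:280,390:]=c; cv2.imwrite("pics/stone.png",o)
E
```

```text
(no output)
```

View pics/jig.png

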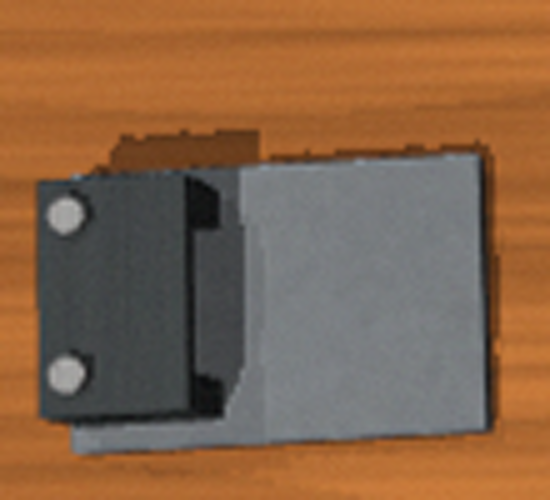

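View pics/stone.png

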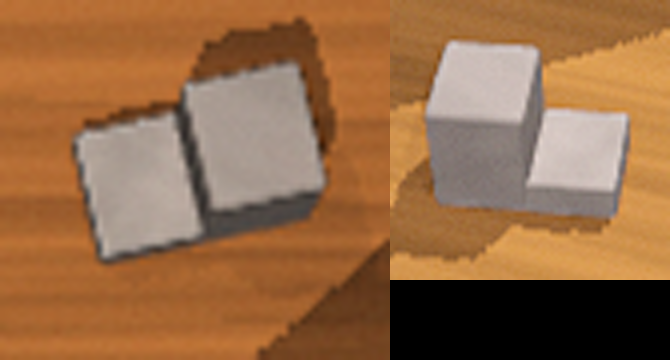

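Crop readings. Jaw top front edge runs (187,176) to (190,415), back (37,182)/(40,418). The bed's front corners are (480,155) and (490,428), with a left-bottom corner at (73,453). The upright's top corners are (183,85), (298,63), (324,187), (207,213), and the toe's outer top corners are (75,138) and (100,262).

```bash
cat > h.py <<'E'
from rig import env, planner, eyes
import cv2, numpy as np
from scipy.spatial.transform import Rotation as R
np.set_printoptions(precision=4,suppress=True)
def ray(px,z,K,T):
    d=T[:3,:3]@np.linalg.solve(K,[px[0],px[1],1]); o=T[:3,3]
    return o+d*(z-o[2])/d[2]
def down(yaw): # tool z down, tool y (closing) at world angle yaw
    y=np.array([np.cos(yaw),np.sin(yaw),0]); z=np.array([0,0,-1.]); x=np.cross(y,z)
    return R.from_matrix(np.c_[x,y,z])
def wcam():
    p=np.array(env.current_tool_pos()); r=R.from_rotvec(env.current_orientation())
    c=eyes.camera("wrist"); T=np.eye(4); T[:3,:3]=r.as_matrix(); T[:3,3]=p
    return c["img"],c["camera_matrix"],T@c["hand_eye"]
E
python3 - <<'E'
from h import *
K=np.array([[374.4503,0,320.3521],[0,374.4503,203.2453],[0,0,1]])
T=np.array([[-0.0143,-0.9935,0.1128,0.4461],[-0.9999,0.0134,-0.0082,-0.0521],[0.0067,-0.1129,-0.9936,0.8684],[0,0,0,1]])
g=lambda pts,k,o,z:np.array([ray((np.array(p)+.5)/k-.5+o,z,K,T) for p in pts])
def show(n,P): print(n,P[:,:2].tolist() and P[:,:2], "mean",P.mean(0)[:2],"edges",np.linalg.norm(np.roll(P,-1,0)-P,axis=1))
show("jaw",g([(187,176),(190,415),(40,418),(37,182)],5,[140,130],.064))
show("bed",g([(480,155),(490,428),(73,453)],5,[140,130],.015))
show("upr",g([(183,85),(298,63),(324,187),(207,213)],6,[315,130],.06))
show("toe",g([(75,138),(178,112),(205,235),(100,262)],6,[315,130],.02))
E
```

```text
jaw [[0.6261 0.2528]
 [0.5213 0.2485]
 [0.5209 0.3128]
 [0.6242 0.318 ]] mean [0.5731 0.283 ] edges [0.1048 0.0643 0.1035 0.0652]
bed [[0.6452 0.1361]
 [0.5181 0.1301]
 [0.5093 0.3194]] mean [0.5575 0.1952] edges [0.1273 0.1895 0.2282]
upr [[ 0.6697 -0.1154]
 [ 0.6775 -0.1581]
 [ 0.6307 -0.1664]
 [ 0.6215 -0.1232]] mean [ 0.6498 -0.1408] edges [0.0434 0.0475 0.0442 0.0488]
toe [[ 0.6603 -0.0764]
 [ 0.6701 -0.1164]
 [ 0.6216 -0.1257]
 [ 0.6116 -0.0852]] mean [ 0.6409 -0.1009] edges [0.0412 0.0494 0.0418 0.0495]
```

Sizes agree with the given ones within 3 mm: upright 44×49, toe 41×49, bed 127. The stone's centre is about (0.650,-0.141) at yaw 102.6°. The mouth is about (0.575,0.252) at yaw 92.6°. Next I'll go above the stone and take a close look.

```bash
python3 - <<'E'
from h import *
for yaw in (12.6,192.6,2.7,182.7):
    for p in ([.65,-.141,.2],[.579,.18,.2]):
        print(yaw,planner.ik(p,down(np.radians(yaw)).as_rotvec()))
o=min((down(np.radians(y)).as_rotvec() for y in (12.6,192.6)),key=lambda r:abs(planner.ik([.65,-.141,.2],r)[5]))
env.move_to([.65,-.141,.2],o)
img,K,T=wcam(); cv2.imwrite("pics/w1.png",img); np.savez("w1",K=K,T=T)
print(env.current_t(),env.current_tool_pos(),np.degrees(env.current_q()[5]))
E
```

```text
12.6 [-0.3813  0.6052  1.3463 -0.      1.1901 -0.6012]
12.6 [ 0.1173  0.527   1.5037 -0.      1.1109 -0.1026]
192.6 [-0.3813  0.6052  1.3463 -0.      1.1901  2.5404]
192.6 None
2.7 [-0.3813  0.6052  1.3463  0.      1.1901 -0.4284]
2.7 [0.1173 0.527  1.5037 0.     1.1109 0.0702]
182.7 [-0.3813  0.6052  1.3463 -0.      1.1901  2.7132]
182.7 None
2.375 [ 0.6498 -0.1423  0.2   ] -34.444022539832105
```

View pics/w1.png

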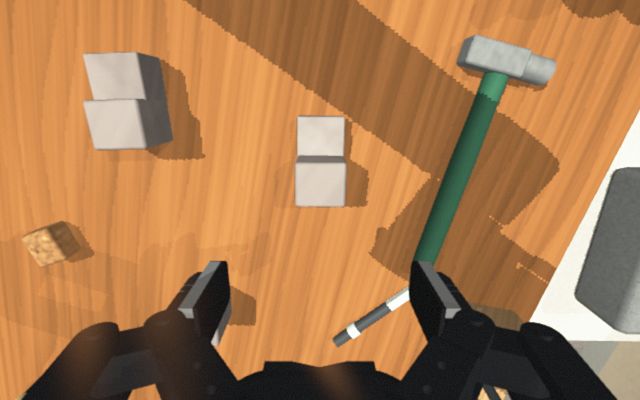

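The wrist view is square to the stone. The upright's top face has corners (295,163), (345,162), (346,206), (295,207), and the toe's outer edge runs (297,116) to (344,116).

```bash
python3 - <<'E'
from h import *
d=np.load("w1.npz");K,T=d["K"],d["T"]
P=np.array([ray(p,.06,K,T) for p in [(295,163),(345,162),(346,206),(295,207)]]); c=P.mean(0)
Q=np.array([ray(p,.02,K,T) for p in [(297,116),(344,116)]])
v=Q.mean(0)-c; print(P,c,Q,np.linalg.norm(v[:2]),np.degrees(np.arctan2(v[1],v[0])))
E
```

```text
[[ 0.624  -0.1251  0.06  ]
 [ 0.6697 -0.114   0.06  ]
 [ 0.6813 -0.1562  0.06  ]
 [ 0.6325 -0.1682  0.06  ]] [ 0.6518 -0.1409  0.06  ] [[ 0.6152 -0.0855  0.02  ]
 [ 0.6621 -0.075   0.02  ]] 0.062042536430801 102.26326034497309
```

Both views agree to within 2 mm. Now grasp, lift, carry to above the bed and look at the jig.

```bash
python3 - <<'E'
from h import *
o=down(np.radians(12.4)).as_rotvec()
env.move_to([.651,-.141,.12],o)
env.movel([.651,-.141,.038],speed=.1)
env.grip(0.0,50)
print("w",env.current_grip_width(),env.current_gripper_force(),env.current_tool_pos(),env.current_force())
env.movel([.651,-.141,.16],speed=.15)
print(env.current_force(),env.current_grip_width())
ang=np.radians(92.6); x=np.array([np.cos(ang),np.sin(ang)])
p=np.array([.575,.252])-.095*x
env.move_to([*p,.16],down(ang-np.pi/2).as_rotvec())
img,K,T=wcam(); cv2.imwrite("pics/w2.png",img); np.savez("w2",K=K,T=T)
print(env.current_t(),env.current_tool_pos())
E
```

```text
w 0.5643076898536271 52.952953577041626 [ 0.6512 -0.1413  0.0389] [-2.3851  0.0262  5.4135]
[-0.8868 -0.4866 -5.434 ] 0.5686690253309057
6.3833 [0.5804 0.1558 0.16  ]
```

View pics/w2.png

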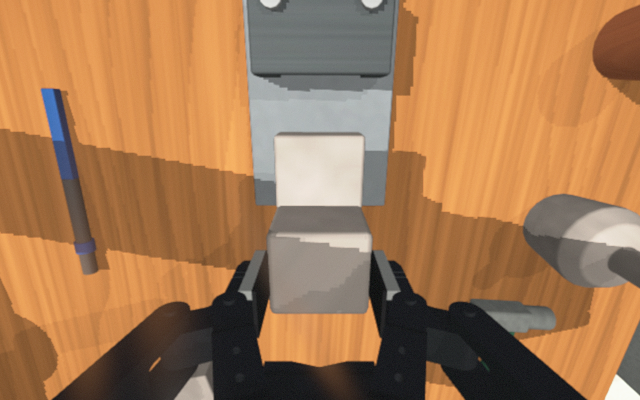

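The stone is held straight, toe ahead: toe front edge (277,134)–(362,133), upright's top face (270,233)–(370,310). The bed's front corners are at (255,205) and (385,204), its sides at (250,90) and (391,90). The jaw's dark lower edge runs (250,73)–(392,72), with a shade change at row 11.

```bash
python3 - <<'E'
from h import *
d=np.load("w2.npz");K,T=d["K"],d["T"]; print("cam",T[:3,3])
f=lambda n,pts,z:print(n,np.array([ray(p,z,K,T) for p in pts])[:,:2].tolist())
f("bed",[(255,205),(385,204),(250,90),(391,90)],.015)
f("lip low .047",[(250,73),(392,72)],.047); f("lip as top",[(250,73),(392,72)],.064); f("row11 top",[(247,11),(394,11)],.064)
zb=.16-.038
f("toe",[(277,134),(362,133)],zb+.02); f("upr",[(270,233),(370,233),(367,310),(272,310)],zb+.06)
E
```

```text
cam [0.5775 0.2371 0.3112]
bed [[0.5184836225952784, 0.13234460640127005], [0.6481402751346234, 0.1393306104659751], [0.516004385762843, 0.24067600784349216], [0.6414746115131009, 0.2464251746797107]]
lip low .047 [[0.522944074890224, 0.2528519035240826], [0.6337837026719692, 0.25865766475726193]]
lip as top [[0.5264577425308158, 0.25184069746105947], [0.6301640373613488, 0.25727281590293444]]
row11 top [[0.5253073071188485, 0.2916232464648778], [0.6268948817247311, 0.29628338184693714]]
toe [[0.556199309148353, 0.21775057933438088], [0.6012274769422474, 0.22033452544260285]]
upr [[0.5582731689777275, 0.17842295395790544], [0.6031381708154012, 0.1804734531862288], [0.6056556821220446, 0.13939420988402937], [0.5591221573047616, 0.1372711596992971]]
```

The wrist view puts the mouth at (0.578,0.2555), 1 mm off laterally from the stone in hand and parallel to it. Next I'll set it down 85 mm in front, then slide in with force checks.

```bash
python3 - <<'E'
from h import *
ang=np.radians(92.6); x=np.array([np.cos(ang),np.sin(ang)]); n=np.array([x[1],-x[0]])
p=np.array([.5804,.1558])+.011*x+.001*n
env.movel([*p,.12],speed=.12); env.movel([*p,.059],speed=.08)
env.hold(.1); f0=np.array(env.current_force()); print(f0)
for z in np.arange(.0575,.050,-.001):
    env.movel([*p,z],speed=.03); f=np.array(env.current_force())-f0
    if f[2]>5: break
print("down",z,f,env.current_tool_pos(),env.current_t())
env.hold(.1); f0=np.array(env.current_force())
for s in [*np.arange(.01,.051,.01),*np.arange(.052,.068,.001)]:
    env.movel([*(p+s*x),z],speed=.05); f=np.array(env.current_force())-f0
    fx=f[:2]@x
    if s>.045: print(round(s,3),fx,f[:2]@n,f[2])
    if fx<-14 : break
print(env.current_tool_pos(),env.current_t(),env.current_force())
img,K,T=wcam(); cv2.imwrite("pics/w3.png",img); np.savez("w3",K=K,T=T)
c=eyes.camera("scene"); cv2.imwrite("pics/s3.png",cv2.resize(c["img"][190:310,380:560],None,fx=4,fy=4))
E
```

```text
[-0.7372  0.5101 -5.4076]
down 0.0525 [-2.7022 -1.5834 10.6535] [0.581  0.1668 0.0539] 9.3833
0.05 -0.6494523284025311 3.7526468402556694 0.668568409621404
0.052 -2.72756414901942 3.216763525911075 0.1429571100446685
0.053 -2.6358098494012303 3.7771662032251974 0.6585420683899734
0.054 -3.065002616008193 3.010828296482213 1.1124620134883711
0.055 -3.538473202882399 2.6061157252793126 -0.08280724049489407
0.056 -4.234128930390238 3.6147163384800494 0.9911818507712136
0.057 -3.7610002067381627 2.940589439464682 0.8515892828296545
0.058 -3.5246886699209545 3.9242324043759442 1.023107681499968
0.059 -4.010023227914357 3.1200544126443557 -0.0918916252372961
0.06 -4.234736038019062 2.15075107148019 0.37688894433566134
0.061 -3.5472192335279313 3.5642974221122543 -0.421539908005216
0.062 -4.013361319465733 4.354556709635771 0.23012468084966287
0.063 -5.082151096593398 2.847762499903618 1.002679783668218
0.064 -8.046713744629463 1.8678311401493803 1.232897074476142
0.065 -11.735817056368209 3.239949299888201 0.9927153372820738
0.066 -13.991698430565082 3.5173516246065217 2.865270842831559
0.067 -17.0940730054144 3.790358342807284 2.2617207963513817
[0.5798 0.2284 0.054 ] 15.2333 [  1.3042 -18.0946   7.7252]
```

View pics/w3.png

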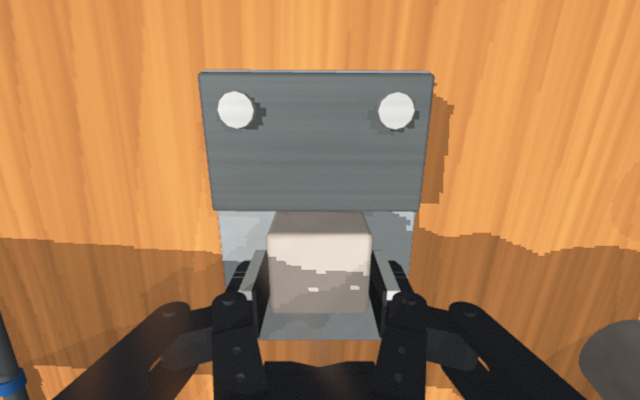

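The jaw is ahead of the stone: lip edge at row 210, upright's top front edge at row 234, columns 268–371. The force ramped only from s≈0.063, so the toe has met the stop, with 17 N pushing it home. I'll release, rise and check.

```bash
python3 - <<'E'
from h import *
env.grip(1.0); env.hold(.2)
p=np.array(env.current_tool_pos()); print(p,env.current_force(),env.current_grip_width())
env.movel([p[0],p[1],.17],speed=.12)
env.movel([p[0],p[1]-.03,.2],speed=.12)
img,K,T=wcam(); np.savez("w4",K=K,T=T)
print(env.current_t(),env.current_force())
c=eyes.camera("scene")["img"][190:310,380:560]
o=np.zeros((600,800,3),np.uint8); w=img[60:350,180:460]
o[:580,:560]=cv2.resize(w,None,fx=2,fy=2,interpolation=cv2.INTER_CUBIC)
o[:160,560:]=cv2.resize(c,(240,160)); cv2.imwrite("pics/w4.png",o)
E
```

```text
[0.5777 0.2341 0.0524] [-0.5401  0.4328 -0.2909] 0.9995510182380513
17.675 [-0.4558  0.4093  0.2045]
```

View pics/w4.png

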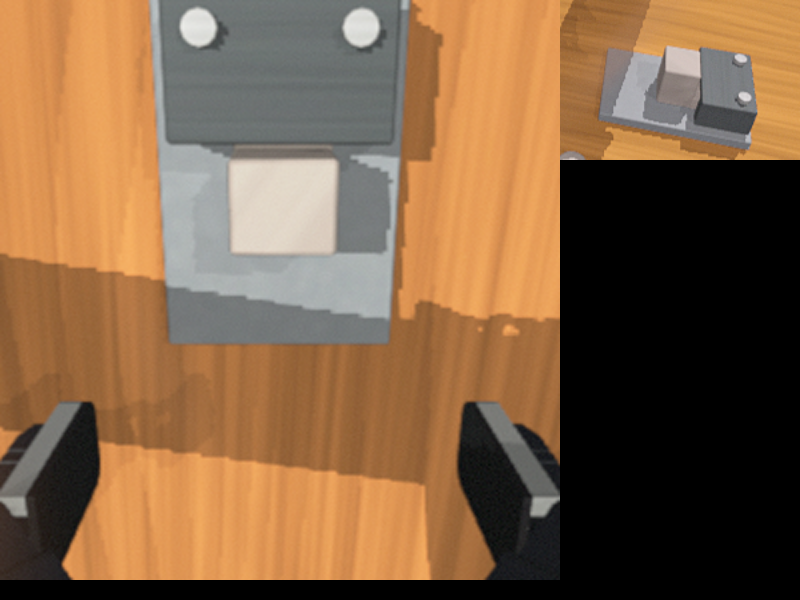

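The stone stands alone, with its top face at crop (230,157)–(338,254) and the lip edge at row 143. I'll check the gap.

```bash
python3 - <<'E'
from h import *
d=np.load("w4.npz");K,T=d["K"],d["T"]
f=lambda pts,z:np.array([ray([180+p[0]/2-.25,60+p[1]/2-.25],z,K,T) for p in pts])
t=f([(230,157),(338,157),(334,254),(231,254)],.075); l=f([(166,143),(393,143)],.064)
ang=np.radians(92.6); x=np.array([np.cos(ang),np.sin(ang),0])
print(t,l,"gap",(l.mean(0)-t[:2].mean(0))@x,"centre",(l.mean(0)-t.mean(0))@x,"lip as .062",(f([(166,143),(393,143)],.062).mean(0)-t.mean(0))@x)
E
```

```text
[[0.5562 0.2499 0.075 ]
 [0.6033 0.252  0.075 ]
 [0.6048 0.208  0.075 ]
 [0.5576 0.2059 0.075 ]] [[0.5265 0.2534 0.064 ]
 [0.6288 0.258  0.064 ]] gap 0.0049093406479736364 centre 0.02688151435401479 lip as .062 0.026683352162961412
```

The centre is 26.8 mm in front of the lip (26.5 expected), so it is home.

```bash
python3 -c "
from rig import env
print(env.job_done(), env.current_t())"
```

```text
the job is handed in; nothing more can be done
the job is handed in; nothing more can be done
```

The thin-toed stone stands upright on the slate bed with its toe under the lip and against the stop (centre measured 26.8 mm in front of the mouth, 26.5 expected); I released it, never touched the other two stones, and handed the job in at about 18 s.

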